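# Zero the lubrication dial and hook the grease coupler onto the tilted nipple

### The arm

A 6-joint arm with a two-finger parallel gripper is mounted at the origin on the work surface; the furniture and walls round the work are solid. World frame = base frame: x ahead of the robot, y to its left, z up, the work surface at z = 0. Lengths are in mm, angles in degrees, forces in N, time in s.
With the tool pointing down it reaches from about 300 to 825 mm from the base axis. Payload 5.4 kg.
Tool frame: the origin (TCP) lies midway between the tips of the shut fingers; the grasp point (between the pads) lies 19 mm behind it; z points along the fingers, y is the line along which they close (so a half turn about z gives the same grasp; the last joint's range is limited). The gripper opens to 92 mm and grips with 3 to 60 N. Pads are 20 mm wide; open, the fingers measure 128 mm over their backs; the gripper's body (75 mm by 189 mm) begins 69 mm behind the grasp point.
Start: joints at [-12.038, 9.076, 91.501, -0, 79.423, -12.038], TCP at [574.984, -0.018, 214.601] pointing down, gripper open.
Joint ranges: [-166.64, 166.64], [-54.1, 131.32], [10.49, 154.53], [-73.88, 253.88], [9.74, 151.15], [-171.62, 171.62]. Speed limits (degrees/s): [147.25, 147.25, 180, 180, 180, 180].

### API

Orientations are given as a 3x3 rotation matrix whose columns are the frame's x, y, z axes.
In Python, from workcell import bot, readout, get_image, get_calibration, finish_job gives the robot as it stands (bot), with the cameras as plain functions, the readings (readout) and the job as plain functions.
- The arm moves only by the shell command python3 steer.py FILE [FORCE], which reads ROWS from the file FILE. ROWS is a JSON list of rows, 1 to 5 of them, each of 7 numbers: the finger opening in mm, then dx, dy, dz in shares of the most that a row can go, 1 being 50 mm, then a rotation vector rx, ry, rz in parts of the range, where 1.0 means 90 degrees; each row shifts and turns the commanded pose from where the row before left it, along the tool's axes as they then stand; what a row does not reach is not made up. A row lasts 1/10 s, in which the tool goes at most 50 mm and 8.59 degrees, less where a joint would pass 70% of its speed; a pose out of reach is approached as far as the arm can. The fingers move at their own pace and stop on an object; FORCE is the grip in N (left out, the last holds). Time passes only in rows, so rows that do not move let the fingers close. It prints the time, the measured TCP pose, the force, the opening and the grip force at its end. Input that does not fit is refused with a message, and nothing moves.
- readout.observe(): the state, without advancing time (a new reading comes with each control period).
- get_image(name): name is "scene" or "side" or "wrist"; returns the picture (420x560x3 uint8, red, green, blue); there is no depth.
- get_calibration(name): a dict with "camera_matrix" (3x3 intrinsics, pixels), "eye" and "orientation" of the camera in the world; the wrist camera has in their place "T_tool_cam" (4x4, takes a point from camera to tool coordinates, whose origin is the TCP and whose axes are the flange's). Camera axes: x right, y down, z forward; pixel columns grow to the right and rows downward; lengths in mm; the calibration is good to about 2 mm. A picture is of the moment at which its call begins: read the wrist's pose just before it. get_calibration takes no time and is no camera call.
- finish_job(): hands the job in; it is judged then, once.
The state is a dict: "t": time; "joint_pos": joint angles; "dq": joint speeds; "joint_efforts": joint torques, N m; "position": TCP position; "orientation": TCP orientation; "force": force on the tool from outside, world axes, zero at the start; "torque": the same for the moment, N m; "width": finger opening in mm; "finger_force": force on a finger pad.
Only numpy, scipy, OpenCV 4.12 (cv2) and the standard library are available. Lean on these libraries where they do the work, as an engineer would, in place of code of your own. Each camera call takes 0.05 s, during which the arm holds its last target. There are 200 camera calls.

### The job

The bearing block is due for greasing: first turn its lubrication-interval dial back to the zero stop. Then take the grease coupler out of its stand, press it squarely onto the tilted nipple until it snaps on fully home, and keep pushing so that the sprung nipple is held well down, more than half of its 10 mm stroke. Finish while still holding the coupler and pressing like this, with the other things on the bench left where they are.

Things in the scene. Friction and masses are not known exactly. Their poses are not given: they have to be found in the camera images.
- bearing_block: Grey bearing block fixed to the bench. Origin: on the bench under its arched housing (56 x 52 mm, 68 high); -x faces the robot, turned up to 0.3 rad. Foot 90 mm (x) by 190 (y from -50 to +140) by 12 high; shaft stubs to y = +-36. From the arch a round boss, 26 mm across, leans 30 degrees from vertical toward -x and carries the nipple. Dial pedestal (64 mm square, 30 high) at y = +100.
- dial (a joint): Lubrication-interval dial, a black bar knob on the pedestal, upright axis. In rad: 0 at the zero stop, grows clockwise seen from above (to 1.7); turn anticlockwise to zero. Starts at 0.7 to 1.4; light friction (0.03 N m), stays where left. At zero the steel pointer nib at the bar's foot meets the small upright stop pin and points along the block's -x.
- dial_grip (a point): Point on the dial's axis where to grip its bar, 62 mm above the bench. Bar: 40 mm long (this frame's x; the -x end has the pointer and a white line), 12 mm thick (y), from 39 to 67 mm above the bench; under it a round foot, 30 mm across (top at 39 mm), on a dial plate 60 mm across (top at 33 mm). z is up.
- nipple (a joint): How far the sprung nipple is pressed into its boss, m: 0 free, 0.010 fully in. The spring pushes it out with 6 N at 0, growing by 1 N per mm (16 N when fully in).
- nipple_tip (a point): Centre of the flat end of the steel button-head nipple; moves with it. z points outward along the nipple's axis (30 degrees from vertical, leaning to the block's -x), x and y as the block's, so y is level. Head 16 mm across from 7.5 to 9.5 mm below the tip, tapering to 6 mm at the tip; 11 mm neck from 12 mm below the tip. Stands 34 mm out of the boss when free.
- coupler: Loose steel grease coupler, 84 mm tall, about 0.24 kg, upright in the stand, mouth down. Origin: centre of the mouth at its lower end; z up through the grip. Round collar 36 mm across up to 32 mm, flange 40 mm across from 32 to 36 mm (fingertips can push on it), square grip 26 x 26 mm (faces along x and y) from 36 to 78 mm, plug to 84 mm. Fits the nipple turned any way about its axis.
- coupler_seat (a point): Floor centre of the coupler's bore (20 mm wide, 21 mm deep), 21 mm from the mouth along the coupler's z; axes as the coupler. Touches the nipple's tip when fully home. Two sprung jaws 7 mm inside the mouth, 12 mm apart, are pushed over the nipple's head (about 5 to 10 N) and snap in behind it; the nipple then yields and must be held down along its axis.
- stand: Aluminium block 70 by 70 by 24 mm, fixed on the bench; the coupler stands in its round hole (39 mm wide, 14 mm deep) with its mouth 10 mm above the bench. Origin: on the bench under its centre.
- sample_tin: Flat round tin, 58 mm in diameter, 19 mm high, a bystander. Origin at the centre of its underside.
- weight0: Small brass-coloured calibration weight, 24 mm in diameter, 34 mm high, a bystander. Origin at the centre of its underside.
- slide_box: White and blue box of slides, 36 by 84 by 34 mm, a bystander. Origin at the centre of its underside.

How it is judged (in metres and radians):
On the way, in this order (a step that is already met when the one before it is completed fails the run):
1. the dial is back at its zero stop (value of joint dial below 0.07 rad), for 0.2 s.
2. the coupler has snapped squarely onto the nipple (distance between coupler_seat and nipple_tip below 0.004 m and angle between the z axis of coupler and the z axis of nipple_tip, either way round below 0.14 rad), for 0.2 s.
At the end, for the whole second after the job is handed in: The dial is within 0.07 rad of its zero stop; the coupler is snapped on (bore floor within 4 mm of the nipple's tip, axes within 8 degrees), the fingers hold it (over 3 N) at rest, and the nipple is kept pressed in by more than 4.5 mm of its 10 mm stroke (all of step 2 and value of joint dial below 0.07 rad and value of joint nipple above 0.0045 m and contact force between the fingers and coupler above 3 N and linear speed of coupler below 0.02 m/s); the arm keeps its last pose, push and grip.
It fails at once if a bystander (tin, weight or slide box) is shifted by more than 30 mm (distance of any of sample_tin, weight0, slide_box from where it was at the start of the episode above 0.03 m).
It also fails if it takes over 48 s, if anything falls off the work surface, if the arm or the gripper's body presses on something with over 40 N, if the wrist force passes 120 N, or if a joint passes its speed limit or range.

## Working session

There is one attempt and no reset: what is moved stays moved. The work goes in short steps, Python scripts to look and compute and a shell command to move; the robot and the scene stay as the last step left them, time stands still between calls to the robot, and variables do not carry over. Pictures are saved under pics/ and viewed, at most 10 in all, crops included, and the job is handed in when it is done.

```bash
ls; mkdir -p pics; cat > h.py <<'E'
import numpy as np,cv2
from workcell import bot, readout, get_image, get_calibration, finish_job
def cal(n):
    c=get_calibration(n);K=np.array(c["camera_matrix"])
    if n=="wrist":
        s=readout.observe();T=np.eye(4);T[:3,:3]=s["orientation"];T[:3,3]=s["position"]
        M=T@np.array(c["T_tool_cam"]);return K,M[:3,:3],M[:3,3]
    return K,np.array(c["orientation"]),np.array(c["eye"])
def ray(C,uv):
    K,R,e=C;d=R@np.linalg.inv(K)@np.array([*uv,1.]);return e,d/np.linalg.norm(d)
def proj(C,p):
    K,R,e=C;q=K@R.T@(np.array(p,float)-e);return q[:2]/q[2]
def onz(C,uv,z):
    e,d=ray(C,uv);return e+d*(z-e[2])/d[2]
def tri(obs):
    A=np.zeros((3,3));b=np.zeros(3)
    for C,uv in obs:
        e,d=ray(C,uv);P=np.eye(3)-np.outer(d,d);A+=P;b+=P@e
    p=np.linalg.solve(A,b);return p,[np.round(proj(C,p)-uv,1) for C,uv in obs]
E
python3 - <<'E'
from h import *
for n in ("scene","side","wrist"):
    C=cal(n);print(n,C[0].tolist(),C[1].round(3).tolist(),C[2].round(1))
    cv2.imwrite(f"pics/{n}0.png",get_image(n)[:,:,::-1])
E
```

```text
pics
steer.py
workcell.py
scene [[528.1712616885169, 0.0, 284.3295955688492], [0.0, 528.1712616885169, 215.37596162299656], [0.0, 0.0, 1.0]] [[0.58, 0.335, -0.743], [0.815, -0.247, 0.525], [-0.008, -0.909, -0.416]] [1380.3 -674.1  602.2]
side [[408.64452346027497, 0.0, 278.17605114557324], [0.0, 408.64452346027497, 207.5318865331897], [0.0, 0.0, 1.0]] [[0.978, -0.092, 0.186], [-0.207, -0.354, 0.912], [-0.018, -0.931, -0.366]] [ 321.3 -770.7  412.7]
wrist [[341.535767634785, 0.0, 279.91807490926726], [0.0, 341.535767634785, 205.30339040308516], [0.0, 0.0, 1.0]] [[1.0, -0.0, -0.002], [-0.001, -0.968, -0.25], [-0.002, 0.25, -0.968]] [574.5  69.5 384. ]
```

View pics/side0.png

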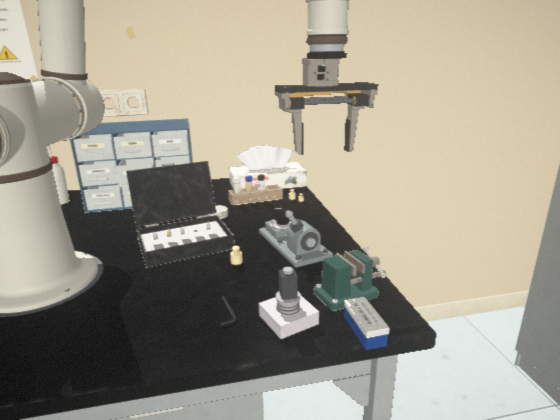

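View pics/wrist0.png

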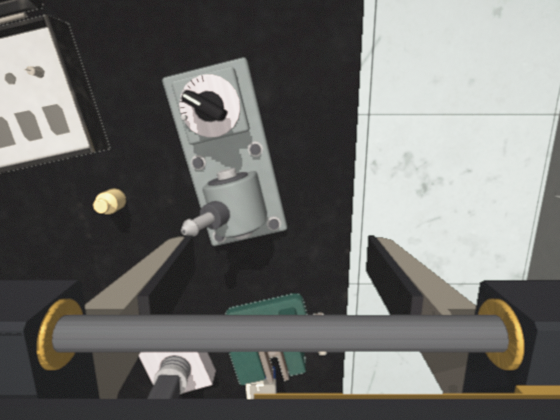

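View pics/scene0.png

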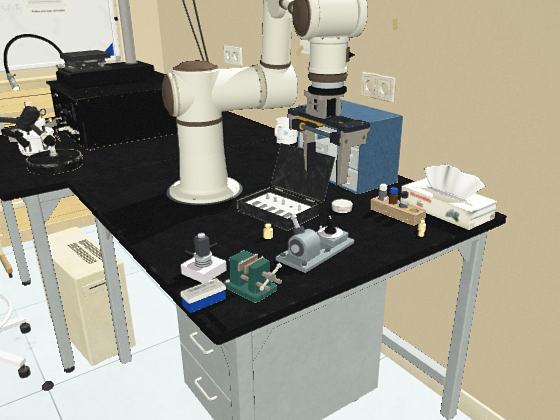

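Side: the nipple tip is near (289,213), the coupler's plug near (287,269), and the stand near (289,312), with a green vise and the slide box beside it. Wrist: foot corners near (163,78), (246,58), (287,231) and (213,245); nipple tip (188,228); dial centre (211,105), with its white line pointing left at (186,95). Scene: the same objects, and the vise is right next to the stand.

```bash
python3 - <<'E'
from h import *
w=cv2.imread("pics/wrist0.png");s=cv2.imread("pics/side0.png");c=cv2.imread("pics/scene0.png")
A=cv2.resize(w[50:250,150:300],None,fx=3,fy=3,interpolation=cv2.INTER_CUBIC)
B=cv2.resize(s[200:350,250:400],(300,300),interpolation=cv2.INTER_CUBIC)
D=cv2.resize(c[210:310,170:270],(300,300),interpolation=cv2.INTER_CUBIC)
cv2.imwrite("pics/c1.png",np.hstack([A,np.vstack([B,D])]))
W=cal("wrist");S=cal("side")
cs=[onz(W,p,12) for p in [(163,78),(246,58),(287,231),(213,245)]]
print(np.round(cs,1)); print(onz(W,(211,106),67))
print(tri([(W,(188,228)),(S,(289,213))]))
print(onz(S,(287,269),94))
E
```

```text
[[453.7 108.4  12. ]
 [539.4 127.4  12. ]
 [581.8 -57.1  12. ]
 [496.  -74.2  12. ]]
[512.37997238  79.10516634  67.        ]
(array([494.64054815, -24.75912272,  99.72710692]), [array([1.4, 0.3]), array([-0.6, -0.1])])
[ 443.21700405 -232.97132758   94.        ]
```

View pics/c1.png

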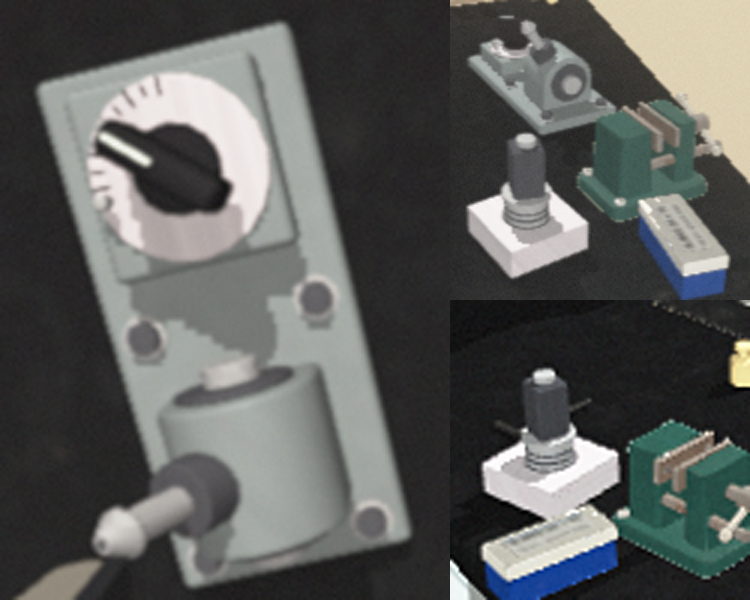

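Crop: foot corners (38,88), (288,22), (410,540) and (187,587). The bar runs from its white-line end (95,130) to (225,195), and the nipple tip is at (100,540). The plug top is at (525,138) in the side inset and (544,376) in the scene inset.

```bash
cat >> h.py <<'E'
def block(corners,C):
    L=np.array([[-45,140],[45,140],[45,-50],[-45,-50]],float)
    P=np.array([onz(C,p,12)[:2] for p in corners])
    a=L-L.mean(0);b=P-P.mean(0)
    th=np.arctan2((a[:,0]*b[:,1]-a[:,1]*b[:,0]).sum(),(a*b).sum())
    R=np.array([[np.cos(th),-np.sin(th)],[np.sin(th),np.cos(th)]])
    o=P.mean(0)-R@L.mean(0);return th,R,o,(P-o)@R-L
E
python3 - <<'E'
from h import *
np.set_printoptions(precision=2,suppress=True)
W=cal("wrist");S=cal("side");N=cal("scene")
f=lambda x,y:(150+x/3,50+y/3)
th,R,o,res=block([f(38,88),f(288,22),f(410,540),f(187,587)],W)
print("yaw",np.degrees(th),"o",o,"dial",o+R@[0,100],res.tolist())
a,b,c=[onz(W,f(*p),67)[:2] for p in ((100,137),(148,163),(225,195))]
print(a,b,c,"line ang",np.degrees(np.arctan2(*(a-b)[::-1])),"bar",np.degrees(np.arctan2(*(a-c)[::-1])))
p=tri([(W,f(100,540)),(S,(289,213)),(N,(287.5,229))]);print("tip",p)
print("plug top",tri([(S,(287.5,269)),(N,(201.3,235.3))]))
s=readout.observe();print(s["orientation"],s["width"],s["t"])
print("dial in side/scene: ",proj(S,[*(o+R@[0,100]),67]),proj(N,[*(o+R@[0,100]),67]))
E
```

```text
yaw 12.933756385947117 o [527.39 -17.79] dial [505.01  79.67] [[0.6988803806478785, -1.651039061902253], [-0.5924560481048147, -0.5626066030360448], [-0.8904041984025142, 0.7872801939606333], [0.7839798658591874, 1.4263654709777285]]
[488.31  87.92] [502.05  80.54] [524.56  71.33] line ang 151.76679855129407 bar 155.41306172723742
tip (array([492.2 , -33.06,  86.09]), [array([7.9, 2.2]), array([-0.8,  7.8]), array([ 1.8, -7.6])])
plug top (array([ 444.58, -232.36,   91.99]), [array([0.3, 0.8]), array([ 0.2, -0.6])])
[[-0.  1. -0.]
 [ 1.  0.  0.]
 [ 0. -0. -1.]] 91.85583062576656 0.15
dial in side/scene:  [282.44 208.98] [330.5  218.53]
```

Units first: shifts go in shares of 50 mm and turns go in shares of 90 degrees. So 26.6 mm is 0.532, -23.3 mm is -0.466, -8.5 degrees / 90 = -0.0944.

```bash
echo '[[60,0.532,-0.466,0,0,0,0],[60,0.532,-0.466,0,0,0,0],[60,0.53,-0.468,0,0,0,0],[60,0,0,0.5,0,0,-0.0944],[60,0,0,0.5,0,0,-0.0944]]' > rows.txt && python3 steer.py rows.txt 20; echo '[[60,0,0,0.292,0,0,-0.0944],[60,0,0,0.1,0,0,-0.0944],[60,0,0,0,0,0,-0.0944],[60,0,0,0,0,0,-0.0944],[60,0,0,0,0,0,-0.0944]]' > rows.txt && python3 steer.py rows.txt
python3 - <<'E'
from h import *
np.set_printoptions(precision=2,suppress=True)
W=cal("wrist");im=get_image("wrist")[:,:,::-1];cv2.imwrite("pics/w2.png",im)
s=readout.observe();print(s["position"],s["orientation"],s["joint_pos"],proj(W,[505,79.7,67]),proj(W,[494.6,-24.8,99.7]))
E
```

```text
t: 0.65
position: [505.0, 80.5, 164.8]
orientation: [[-0.3, 0.954, 0.002], [0.954, 0.3, -0.0], [-0.001, 0.002, -1.0]]
force: [-0.2, 0.0, -0.9]
width: 60.1
finger_force: 0.0
t: 1.15
position: [504.6, 79.7, 144.6]
orientation: [[-0.865, 0.502, -0.001], [0.502, 0.865, 0.0], [0.001, -0.0, -1.0]]
force: [0.7, 0.2, -0.7]
width: 60.1
finger_force: 0.0
[504.66  79.67 144.63] [[-0.87  0.5  -0.  ]
 [ 0.5   0.87 -0.  ]
 [ 0.   -0.   -1.  ]] [ -4.6    3.37 105.9   -0.01  70.78 -64.76] [281.34 213.6 ] [143.62 286.93]
```

View pics/w2.png

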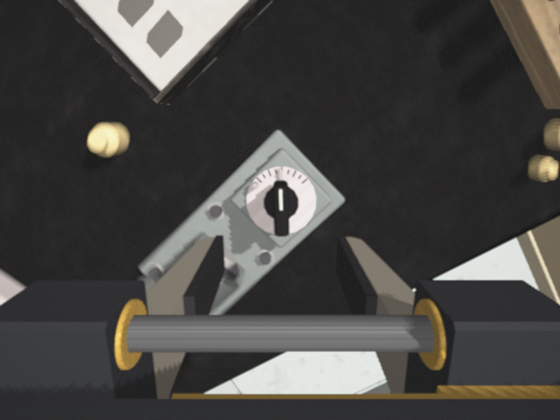

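The bar stands upright in the picture at (282,209) and is centred between the fingers, with the white line up, so the tool is aligned with it. I'll descend, grip and turn.

To row units: 35 mm is 0.7, 29 mm is 0.58.

```bash
echo '[[60,0.02,0,0.7,0,0,0],[60,0,0,0.7,0,0,0],[60,0,0,0.58,0,0,0],[12,0,0,0,0,0,0],[12,0,0,0,0,0,0]]' > rows.txt && python3 steer.py rows.txt 20; echo '[[10,0,0,0,0,0,0],[10,0,0,0,0,0,0],[10,0,0,0,0,0,-0.0889],[10,0,0,0,0,0,-0.0889],[10,0,0,0,0,0,-0.0889]]' > rows.txt && python3 steer.py rows.txt;echo '[[10,0,0,0,0,0,-0.0889],[10,0,0,0,0,0,-0.0667],[10,0,0,0,0,0,0]]' > rows.txt && python3 steer.py rows.txt; python3 -c "
from h import *
s=readout.observe();print(s['torque'],s['force'],s['orientation'],s['joint_pos'])"
```

```text
t: 1.7
position: [504.1, 80.2, 46.3]
orientation: [[-0.861, 0.509, -0.001], [0.509, 0.861, 0.0], [0.001, -0.0, -1.0]]
force: [0.1, -0.1, -0.9]
width: 46.2
finger_force: 0.0
t: 2.2
position: [505.0, 80.6, 47.4]
orientation: [[-0.994, 0.108, 0.002], [0.108, 0.994, 0.001], [-0.002, 0.001, -1.0]]
force: [-0.7, 1.9, 0.5]
width: 11.8
finger_force: 19.9
t: 2.5
position: [505.0, 80.8, 47.4]
orientation: [[-0.991, -0.13, 0.002], [-0.13, 0.991, 0.001], [-0.002, 0.001, -1.0]]
force: [-2.1, 3.4, 3.0]
width: 11.7
finger_force: 19.9
[0.73018922 0.13897785 0.03732606] [-2.08497857  3.411074    3.03159176] [[-9.91461988e-01 -1.30378518e-01  2.13730330e-03]
 [-1.30376750e-01  9.91464072e-01  9.47180835e-04]
 [-2.24255146e-03  6.60439136e-04 -9.99997267e-01]] [-4.51519021e+00  1.12197997e+01  1.09584929e+02  7.43025382e-02
  5.90774867e+01 -1.02044732e+02]
```

To row units: -4 degrees / 90 = -0.0444.

```bash
for i in 1; do echo '[[10,0,0,0,0,0,-0.0444],[10,0,0,0,0,0,-0.0333],[10,0,0,0,0,0,0],[10,0,0,0,0,0,0]]' > rows.txt && python3 steer.py rows.txt; done; python3 -c "
from h import *
s=readout.observe();print(s['torque'],s['force'],s['orientation'][:,0],s['joint_pos'])"
```

```text
t: 2.9
position: [505.0, 80.8, 47.4]
orientation: [[-0.969, -0.246, 0.002], [-0.246, 0.969, 0.001], [-0.002, 0.001, -1.0]]
force: [-2.2, 4.8, 5.0]
width: 11.7
finger_force: 19.9
[ 0.86497581  0.30705171 -0.18101645] [-2.19617766  4.77586955  5.01702445] [-0.96919504 -0.2462854  -0.00211647] [-4.51857171e+00  1.12293357e+01  1.09576553e+02  8.52090282e-02
  5.90909125e+01 -1.08820156e+02]
```

To row units: -3 degrees / 90 = -0.0333.

```bash
echo '[[10,0,0,0,0,0,-0.0333],[10,0,0,0,0,0,0],[10,0,0,0,0,0,0]]' > rows.txt && python3 steer.py rows.txt; python3 -c "
from h import *
s=readout.observe();print(s['torque'],s['force'],s['orientation'][:,0],s['joint_pos'])"
```

```text
t: 3.2
position: [505.0, 80.8, 47.4]
orientation: [[-0.955, -0.296, 0.002], [-0.296, 0.955, 0.001], [-0.002, 0.001, -1.0]]
force: [-1.3, 3.5, 6.1]
width: 12.6
finger_force: 20.5
[ 0.80898664  0.29874519 -0.44383756] [-1.3093101   3.53989836  6.05024712] [-0.95519071 -0.29598279 -0.00221498] [-4.52520452e+00  1.12297668e+01  1.09574627e+02  9.56395001e-02
  5.90917372e+01 -1.11790821e+02]
```

To row units: -45 mm is -0.9, -30 mm is -0.6, 2 degrees / 90 = 0.0222.

```bash
echo '[[45,0,0,0,0,0,0.0222],[45,0,0,0,0,0,0],[45,0,0,-0.6,0,0,0],[45,0,0,-0.9,0,0,0],[45,0,0,-0.9,0,0,0]]' > rows.txt && python3 steer.py rows.txt; python3 -c "
from h import *
s=readout.observe();d=np.array([444.6,-232.4,200])-s['position'];print(d,np.array(s['orientation']).T@d)"
```

```text
t: 3.7
position: [503.5, 79.9, 167.0]
orientation: [[-0.964, -0.266, -0.001], [-0.266, 0.964, -0.0], [0.001, -0.0, -1.0]]
force: [1.3, 0.1, 1.3]
width: 45.2
finger_force: 0.0
[ -58.85669633 -312.28319346   32.97668795] [ 139.78352797 -285.41304975  -32.74632667]
```

To row units: -41 mm is -0.82, 20 mm is 0.4.

```bash
echo '[[60,0.4,-0.82,-0.12,0,0,0],[60,0.4,-0.82,-0.12,0,0,0],[60,0.4,-0.82,-0.12,0,0,0],[60,0.4,-0.82,-0.12,0,0,0],[60,0.4,-0.82,-0.12,0,0,0]]' > rows.txt && python3 steer.py rows.txt;  echo '[[60,0.4,-0.8,-0.06,0,0,0],[60,0.4,-0.8,0,0,0,0],[60,0,0,0,0,0,0],[60,0,0,0,0,0,0]]' > rows.txt && python3 steer.py rows.txt
python3 - <<'E'
from h import *
np.set_printoptions(precision=2,suppress=True)
W=cal("wrist");im=get_image("wrist")[:,:,::-1];cv2.imwrite("pics/w3.png",im)
s=readout.observe();print(s["position"],s["orientation"],s["joint_pos"],proj(W,[444.6,-232.4,92]),proj(W,[444.6,-232.4,24]))
p=proj(W,[444.6,-232.4,60]).astype(int);print(p)
x0=max(p[0]-133,0);y0=max(p[1]-110,0);print(x0,y0)
cv2.imwrite("pics/w3c.png",cv2.resize(im[y0:y0+200,x0:x0+266],None,fx=3,fy=3,interpolation=cv2.INTER_CUBIC))
E
```

```text
t: 4.2
position: [461.9, -146.1, 196.6]
orientation: [[-0.964, -0.266, 0.001], [-0.266, 0.964, -0.001], [-0.0, -0.001, -1.0]]
force: [0.3, -0.4, 0.7]
width: 60.1
finger_force: 0.0
t: 4.6
position: [445.0, -232.4, 199.0]
orientation: [[-0.964, -0.264, -0.0], [-0.264, 0.964, 0.0], [0.0, 0.0, -1.0]]
force: [0.7, -0.6, 0.1]
width: 59.7
finger_force: 0.0
[ 445.26 -231.41  198.87] [[-0.96 -0.27 -0.  ]
 [-0.27  0.96  0.  ]
 [ 0.    0.   -1.  ]] [ -41.29   -1.16  104.09    0.01   77.1  -146.74] [280.81 203.81] [280.59 187.57]
[280 195]
147 85
```

View pics/w3c.png

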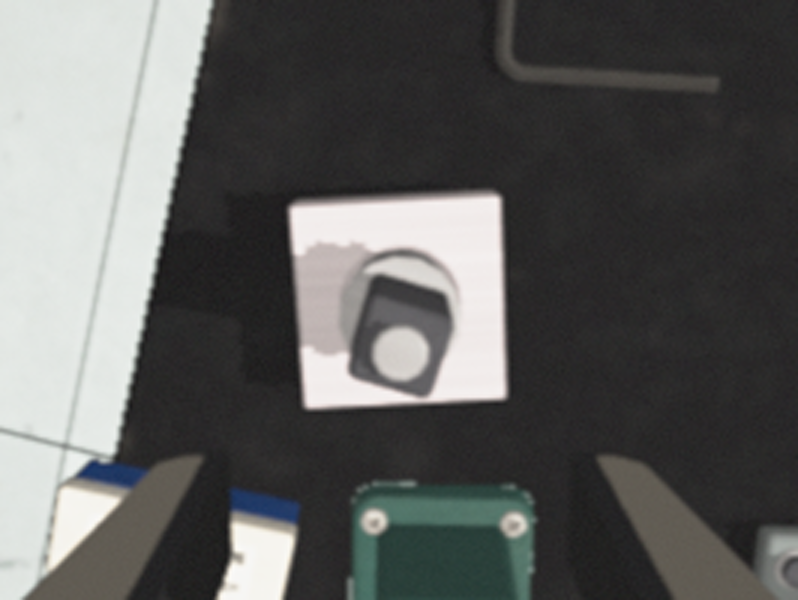

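The plug is at crop (401,353), 1 px from the prediction. The grip is turned about 16° clockwise in the image: its lower edge runs (350,375) to (427,397). The vise's near edge is at crop y≈488, from x 352 to 530, below the coupler.

```bash
python3 - <<'E'
from h import *
np.set_printoptions(precision=1,suppress=True)
W=cal("wrist");S=cal("side");N=cal("scene");s=readout.observe();R=np.array(s["orientation"]);p=np.array(s["position"])
f=lambda x,y:(147+x/3,85+y/3)
c,r=tri([(W,f(401,353)),(S,(287.5,269)),(N,(201.3,235.3))]);print(c,r,R.T@(c-p))
for z in (40,70,90):
  print(z,[R.T@(onz(W,f(*q),z)-c) for q in ((352,488),(530,488))])
print("stand",[onz(W,f(*q),24)[:2] for q in ((290,203),(500,193),(506,398),(305,408))],np.mean([onz(W,f(*q),24)[:2] for q in ((290,203),(500,193),(506,398),(305,408))],0))
E
```

```text
[ 444.3 -232.    91.8] [array([-0.4,  0.3]), array([0. , 0.9]), array([ 0.3, -0.6])] [  1.1  -0.3 107.1]
40 [array([-60.4, -16.3,  51.7]), array([-60.5,  44.7,  51.8])]
70 [array([-48.6, -14.9,  21.7]), array([-48.6,  40.6,  21.8])]
90 [array([-40.6, -13.9,   1.7]), array([-40.7,  37.8,   1.8])]
stand [array([ 420.2, -276.6]), array([ 398.4, -209.8]), array([ 466.2, -187.1]), array([ 488.5, -254.3])] [ 443.3 -231.9]
```

To row units: 40 mm is 0.8, 30 mm is 0.6, 8 degrees / 90 = 0.0889.

```bash
echo '[[46,0.016,-0.004,0.4,0,0,0.0889],[46,0,0,0.8,0,0,0.0889],[46,0,0,0.8,0,0,0],[46,0,0,0.6,0,0,0],[46,0,0,0.3,0,0,0]]' > rows.txt && python3 steer.py rows.txt;  echo '[[46,0,0,0.12,0,0,0],[46,0,0,0,0,0,0],[24,0,0,0,0,0,0],[24,0,0,0,0,0,0],[24,0,0,0,0,0,0]]' > rows.txt && python3 steer.py rows.txt 50; echo '[[20,0,0,0,0,0,0],[20,0,0,0,0,0,0]]' > rows.txt && python3 steer.py rows.txt
```

```text
t: 5.15
position: [443.3, -228.9, 50.9]
orientation: [[-1.0, 0.007, -0.004], [0.007, 1.0, 0.004], [0.004, 0.004, -1.0]]
force: [-0.7, -0.3, -0.5]
width: 45.7
finger_force: 0.0
t: 5.65
position: [445.5, -232.8, 49.1]
orientation: [[-1.0, 0.009, 0.002], [0.009, 1.0, -0.001], [-0.002, -0.001, -1.0]]
force: [0.3, 0.8, 2.4]
width: 26.0
finger_force: 49.9
t: 5.85
position: [445.5, -232.8, 49.1]
orientation: [[-1.0, 0.009, 0.002], [0.009, 1.0, -0.001], [-0.002, -0.001, -1.0]]
force: [-0.0, 0.6, 5.7]
width: 25.3
finger_force: 49.9
```

To row units: -40 mm is -0.8, -35 mm is -0.7.

```bash
echo '[[20,0,0,-0.3,0,0,0],[20,0,0,-0.7,0,0,0],[20,0,0,-0.8,0,0,0],[20,0,0,-0.8,0,0,0],[20,0,0,-0.6,0,0,0]]' > rows.txt && python3 steer.py rows.txt;  echo '[[20,-0.4,0.8,0,0,0,0],[20,-0.4,0.8,0,0,0,0],[20,-0.4,0.8,0,0,0,0],[20,-0.4,0.6,0,0,0,0],[20,0,0,0,0,0,0]]' > rows.txt && python3 steer.py rows.txt; echo '[[20,0,0,0,0,0,0],[20,0,0,0,0,0,0]]' > rows.txt && python3 steer.py rows.txt
python3 - <<'E'
from h import *
np.set_printoptions(precision=2,suppress=True)
s=readout.observe();print(s["position"],s["orientation"].__repr__(),s["joint_pos"],s["force"],s["width"])
out=[]
t=np.array([494.6,-24.8,99.7])
for n in ("wrist","side","scene"):
    C=cal(n);im=get_image(n)[:,:,::-1];cv2.imwrite(f"pics/{n}4.png",im)
    p=proj(C,t).astype(int);h=(60,25,25)[("wrist","side","scene").index(n)]
    x0,y0=max(0,min(p[0]-h,560-2*h)),max(0,min(p[1]-h,420-2*h));print(n,p,x0,y0,h)
    out.append(cv2.resize(im[y0:y0+2*h,x0:x0+2*h],(600,600) if n=="wrist" else (200,200),interpolation=cv2.INTER_CUBIC))
cv2.imwrite("pics/c4.png",np.hstack([out[0][:,:600],np.vstack([out[1],out[2],np.zeros((200,200,3),np.uint8)])]))
E
```

```text
t: 6.35
position: [444.7, -232.5, 210.1]
orientation: [[-1.0, 0.009, 0.001], [0.009, 1.0, -0.001], [-0.001, -0.001, -1.0]]
force: [0.6, -1.1, -2.7]
width: 25.9
finger_force: 49.9
t: 6.85
position: [526.8, -79.4, 207.2]
orientation: [[-1.0, 0.004, -0.001], [0.004, 1.0, 0.002], [0.001, 0.002, -1.0]]
force: [-0.5, 0.1, -1.9]
width: 26.0
finger_force: 49.9
t: 7.05
position: [525.3, -83.7, 207.5]
orientation: [[-1.0, 0.01, -0.001], [0.01, 1.0, -0.0], [0.001, -0.0, -1.0]]
force: [0.1, 0.2, -2.3]
width: 26.1
finger_force: 49.9
[525.26 -83.73 207.5 ] array([[-1.  ,  0.01, -0.  ],
       [ 0.01,  1.  , -0.  ],
       [ 0.  , -0.  , -1.  ]]) [ -22.06    3.04   98.84   -0.03   78.18 -111.51] [ 0.06  0.19 -2.35] 26.079112948668097
wrist [352 166] 292 106 60
side [288 212] 263 187 25
scene [292 215] 267 190 25
```

View pics/c4.png

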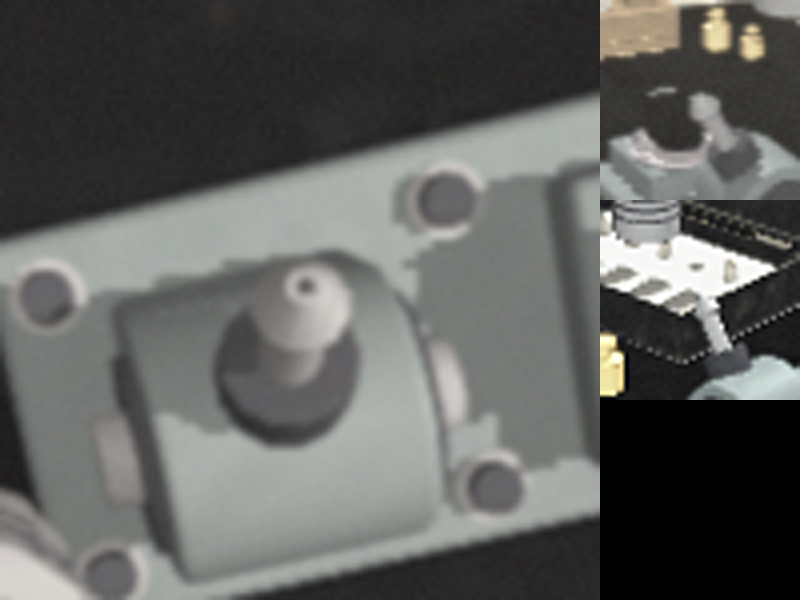

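The nipple's tip hole is sharp at wrist crop (305,287), which is pixel (353,163.4). The tip is near (288.5,211) in side and (293.5,213.8) in scene.

```bash
cat > m.py <<'E'
from h import *
np.set_printoptions(precision=2,suppress=True)
W=cal("wrist");S=cal("side");N=cal("scene")
c=get_calibration("wrist");T=np.eye(4);T[:3,:3]=[[0,1,0],[1,0,0],[0,0,-1]];T[:3,3]=[574.984,-.018,214.601];M=T@np.array(c["T_tool_cam"])
W0=(np.array(c["camera_matrix"]),M[:3,:3],M[:3,3])
ob=[(W,(353,163.4)),(S,(288.5,211)),(N,(293.5,213.8)),(W0,(184.3,229.3))]
for sel in ((0,1,2,3),(0,1,2),(0,3),(0,2)): print(sel,tri([ob[i] for i in sel]))
g=lambda x,y:(292+x/5,106+y/5)
# foot bolts & boss for yaw: bolts pairs
P=[onz(W,g(*q),14)[:2] for q in ((47,298),(445,200),(495,485),(110,572))]
d=lambda a,b:np.degrees(np.arctan2(*(b-a)[::-1]))
print(P,d(P[0],P[1])-90,d(P[3],P[2])-90,d(P[0],P[3]),d(P[1],P[2]))
E
python3 m.py
```

```text
(0, 1, 2, 3) (array([493.1 , -23.97, 103.3 ]), [array([1.9, 1.7]), array([-1. ,  0.2]), array([-0.8, -0.1]), array([2.1, 0.3])])
(0, 1, 2) (array([493.83, -24.25, 103.26]), [array([1.5, 2.6]), array([-0.6,  0.2]), array([-0.7,  0.1])])
(0, 3) (array([491.36, -24.7 , 101.54]), [array([ 0.6, -0.7]), array([0.7, 0.5])])
(0, 2) (array([492.77, -23.72, 102.34]), [array([1.9, 1.1]), array([-0.8,  0.2])])
[array([505.39, -61.57]), array([485.62,  22.22]), array([547.73,  37.1 ]), array([566.75, -47.26])] 13.273884749764335 12.709218033517033 13.123945959894389 13.47231951550778
```

To row units: -4 mm is -0.08, -7.5 degrees / 90 = -0.0833.

```bash
cat > g.py <<'E'
import sys
from h import *
from scipy.spatial.transform import Rotation as Ro
np.set_printoptions(precision=2,suppress=True)
tip=np.array([492.8,-24.4,102.3]);yaw=np.radians(13.0);ox=1.6;oz=18.1
bx=np.array([np.cos(yaw),np.sin(yaw),0]);by=np.array([-np.sin(yaw),np.cos(yaw),0])
a=-.5*bx+np.sqrt(.75)*np.array([0,0,1]);z=-a;R=np.c_[np.cross(by,z),by,z]
def go(off):
    s=readout.observe();R0=np.array(s["orientation"]);p=tip+a*off-R@[ox,0,oz]
    print("off",off,"p",p,"dtool",R0.T@(p-s["position"]),"rot",np.degrees(Ro.from_matrix(R0.T@R).as_rotvec()),"F",s["force"],"F.a",np.dot(s["force"],a),"w",s["width"],s["finger_force"],"t",s["t"],"J",s["joint_pos"])
if __name__=="__main__": go(float(sys.argv[1]))
E
echo '[[20,0,0,-0.08,0,0,-0.0778],[20,0,0,-0.08,0,0,-0.0722],[20,0,0,0,0,-0.0833,0],[20,0,0,0,0,-0.0833,0],[20,0,0,0,0,-0.0833,0]]' > rows.txt && python3 steer.py rows.txt; echo '[[20,0,0,0,0,-0.0833,0],[20,0,0,0,0,0,0],[20,0,0,0,0,0,0]]' > rows.txt && python3 steer.py rows.txt;python3 g.py 45
```

```text
t: 7.7
position: [526.1, -83.9, 216.7]
orientation: [[-0.898, -0.224, 0.378], [-0.207, 0.975, 0.085], [-0.388, -0.002, -0.922]]
force: [-0.3, 1.5, -1.7]
width: 26.0
finger_force: 49.9
t: 8.0
position: [525.4, -84.0, 216.1]
orientation: [[-0.845, -0.223, 0.486], [-0.193, 0.975, 0.111], [-0.498, -0.0, -0.867]]
force: [1.3, -0.6, -0.9]
width: 25.7
finger_force: 49.9
off 45.0 p [463.41 -31.19 157.75] dtool [71.3  65.31 26.34] rot [-0.08 -0.12 -0.11] F [ 1.3  -0.6  -0.87] F.a -1.3200317105527168 w 25.745127747381336 49.9117112159729 t 8.0 J [ -35.97  -18.86  122.36   26.06   58.57 -149.07]
```

To row units: 20 mm is 0.4, 11.3 mm is 0.226.

```bash
echo '[[20,0.4,0.4,0,0,0,0],[20,0.4,0.4,0,0,0,0],[20,0.4,0.4,0.12,0,0,0],[20,0.226,0.106,0.2,0,0,0],[20,0,0,0.206,0,0,0]]' > rows.txt && python3 steer.py rows.txt; echo '[[20,0,0,0,0,0,0],[20,0,0,0,0,0,0],[20,0,0,0,0,0,0]]' > rows.txt && python3 steer.py rows.txt;python3 g.py 45
python3 - <<'E'
from h import *
from g import tip,a
out=[]
for n in ("side","scene"):
    C=cal(n);im=get_image(n)[:,:,::-1];cv2.imwrite(f"pics/{n}5.png",im)
    p=proj(C,tip+a*30).astype(int);h=40
    x0,y0=p[0]-h,p[1]-h;print(n,x0,y0)
    out.append(cv2.resize(im[y0:y0+2*h,x0:x0+2*h],(400,400),interpolation=cv2.INTER_CUBIC))
    for k in (0,24,45,66): print(k,(proj(C,tip+a*k)-[x0,y0])*5)
cv2.imwrite("pics/c5.png",np.hstack(out))
E
```

```text
t: 8.5
position: [464.2, -30.1, 158.4]
orientation: [[-0.844, -0.226, 0.486], [-0.197, 0.974, 0.112], [-0.499, -0.002, -0.867]]
force: [-0.3, 0.0, -1.5]
width: 25.5
finger_force: 49.9
t: 8.8
position: [464.9, -30.8, 159.2]
orientation: [[-0.843, -0.225, 0.488], [-0.196, 0.974, 0.112], [-0.501, -0.001, -0.866]]
force: [-0.4, 0.6, -2.8]
width: 25.5
finger_force: 49.9
off 45.0 p [463.41 -31.19 157.75] dtool [ 2.03 -0.    0.45] rot [-0.06  0.04  0.07] F [-0.38  0.64 -2.8 ] F.a -2.3101578018861573 w 25.451491817022248 49.91170585155487 t 8.8 J [ -34.63  -29.95  136.58   26.74   55.13 -149.62]
side 240 160
0 [237.25 258.66]
24 [209.7  215.53]
45 [184.91 176.7 ]
66 [159.45 136.83]
scene 247 161
0 [227.54 265.52]
24 [207.58 217.04]
45 [190.08 174.52]
66 [172.54 131.92]
```

View pics/c5.png

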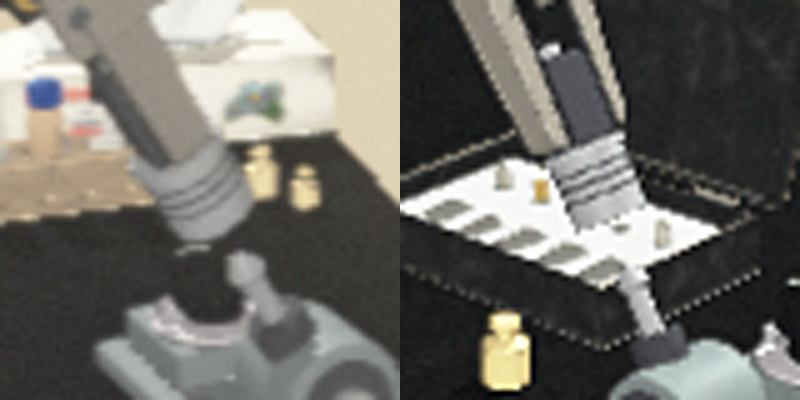

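The mouth is centred near (215,225) in side and (213,220) in the scene half. The nipple tip is at (240,256) and (228,267). The coupler is square and in line with the tip, apart from the ~2 mm along tool x that the numbers already show.

To row units: 8 mm is 0.16, 2 mm is 0.04.

```bash
echo '[[20,0.04,0,0.16,0,0,0],[20,0,0,0.16,0,0,0],[20,0,0,0.16,0,0,0],[20,0,0,0,0,0,0],[20,0,0,0,0,0,0]]' > rows.txt && python3 steer.py rows.txt; python3 g.py 21;  echo '[[20,0,0,0.08,0,0,0],[20,0,0,0.08,0,0,0],[20,0,0,0,0,0,0],[20,0,0,0,0,0,0]]' > rows.txt && python3 steer.py rows.txt; python3 g.py 13
```

```text
t: 9.4
position: [473.7, -27.7, 135.2]
orientation: [[-0.844, -0.225, 0.486], [-0.195, 0.974, 0.113], [-0.499, 0.001, -0.866]]
force: [0.9, 0.7, -2.0]
width: 25.7
finger_force: 49.9
off 21.0 p [475.1  -28.49 136.96] dtool [-1.87 -1.12 -0.93] rot [ 0.06 -0.05 -0.01] F [ 0.87  0.67 -1.99] F.a -2.2178043773541027 w 25.74893489893375 49.911746978759766 t 9.4 J [ -33.19  -25.57  136.7    27.82   50.65 -150.59]
t: 9.8
position: [478.0, -27.1, 129.0]
orientation: [[-0.844, -0.225, 0.487], [-0.195, 0.974, 0.113], [-0.5, 0.0, -0.866]]
force: [1.7, 0.6, -1.0]
width: 26.0
finger_force: 49.9
off 13.0 p [479.   -27.59 130.03] dtool [-1.23 -0.73 -0.45] rot [-0.    0.02 -0.  ] F [ 1.69  0.61 -1.03] F.a -1.7847532593508737 w 26.003877394934193 49.91188108921051 t 9.8 J [ -32.65  -24.03  136.49   28.22   49.16 -150.87]
```

To row units: 2.5 mm is 0.05, -0.8 mm is -0.016.

```bash
echo '[[20,-0.016,-0.01,0.05,0,0,0],[20,0,0,0.05,0,0,0],[20,0,0,0,0,0,0],[20,0,0,0,0,0,0]]' > rows.txt && python3 steer.py rows.txt; python3 g.py 8;  echo '[[20,0,0,0.04,0,0,0],[20,0,0,0.04,0,0,0],[20,0,0,0.04,0,0,0],[20,0,0,0,0,0,0],[20,0,0,0,0,0,0]]' > rows.txt && python3 steer.py rows.txt; python3 g.py 2
```

```text
t: 10.2
position: [480.8, -26.6, 124.4]
orientation: [[-0.844, -0.225, 0.487], [-0.194, 0.974, 0.113], [-0.5, 0.001, -0.866]]
force: [3.6, 0.6, -6.2]
width: 25.9
finger_force: 49.9
off 8.0 p [481.43 -27.02 125.7 ] dtool [-1.07 -0.55 -0.87] rot [ 0.03 -0.03 -0.03] F [ 3.65  0.61 -6.24] F.a -7.2491629306668495 w 25.94148105976318 49.90798473358154 t 10.2 J [ -32.29  -22.85  136.26   28.47   48.22 -151.04]
t: 10.7
position: [484.0, -26.2, 120.0]
orientation: [[-0.844, -0.225, 0.487], [-0.195, 0.974, 0.112], [-0.5, -0.0, -0.866]]
force: [-4.5, 0.3, 2.6]
width: 25.5
finger_force: 49.9
off 2.0 p [484.36 -26.35 120.51] dtool [-0.51 -0.17 -0.31] rot [-0.   -0.    0.03] F [-4.48  0.34  2.57] F.a 4.369514537844046 w 25.488098476089263 49.91479754447937 t 10.7 J [ -31.91  -21.68  136.03   28.76   47.18 -151.29]
```

To row units: 1.5 mm is 0.03.

```bash
echo '[[20,0,0,0.03,0,0,0],[20,0,0,0.03,0,0,0],[20,0,0,0,0,0,0],[20,0,0,0,0,0,0]]' > rows.txt && python3 steer.py rows.txt; python3 g.py 0;  echo '[[20,0,0,0.03,0,0,0],[20,0,0,0.03,0,0,0],[20,0,0,0,0,0,0],[20,0,0,0,0,0,0]]' > rows.txt && python3 steer.py rows.txt; python3 g.py -2; echo '[[20,0,0,0.03,0,0,0],[20,0,0,0.03,0,0,0],[20,0,0,0,0,0,0],[20,0,0,0,0,0,0]]' > rows.txt && python3 steer.py rows.txt; python3 g.py -5
```

```text
t: 11.1
position: [485.5, -25.9, 117.5]
orientation: [[-0.844, -0.225, 0.487], [-0.195, 0.974, 0.112], [-0.5, -0.0, -0.866]]
force: [-6.0, -1.3, 4.8]
width: 25.7
finger_force: 49.9
off 0.0 p [485.33 -26.12 118.78] dtool [-0.48 -0.16 -1.24] rot [-0.01 -0.    0.03] F [-6.   -1.33  4.83] F.a 7.258160750321078 w 25.685192947432178 49.91627812385559 t 11.1 J [ -31.72  -21.09  135.94   28.92   46.65 -151.42]
t: 11.5
position: [487.0, -25.6, 115.0]
orientation: [[-0.844, -0.226, 0.487], [-0.196, 0.974, 0.112], [-0.5, -0.0, -0.866]]
force: [-8.7, -0.1, 6.4]
width: 25.6
finger_force: 49.9
off -2.0 p [486.31 -25.9  117.04] dtool [-0.4  -0.15 -2.12] rot [-0.   -0.01  0.05] F [-8.7  -0.14  6.39] F.a 9.794686793969806 w 25.58777020376301 49.917699694633484 t 11.5 J [ -31.53  -20.49  135.84   29.09   46.14 -151.55]
t: 11.9
position: [488.4, -25.3, 112.5]
orientation: [[-0.844, -0.226, 0.487], [-0.196, 0.974, 0.112], [-0.5, -0.0, -0.866]]
force: [-10.2, -0.9, 9.0]
width: 25.5
finger_force: 49.9
off -5.0 p [487.77 -25.56 114.44] dtool [-0.37 -0.13 -2.  ] rot [ 0.   -0.01  0.06] F [-10.17  -0.91   8.97] F.a 12.825354294756009 w 25.537546162659073 49.919015765190125 t 11.9 J [ -31.34  -19.89  135.73   29.26   45.63 -151.69]
```

```bash
python3 - <<'E'
from h import *
from g import tip,a
out=[]
for n in ("side","scene"):
    C=cal(n);im=get_image(n)[:,:,::-1]
    p=proj(C,tip).astype(int);h=40;x0,y0=p[0]-h,p[1]-h
    out.append(cv2.resize(im[y0:y0+2*h,x0:x0+2*h],(400,400),interpolation=cv2.INTER_CUBIC))
    print(n,[((proj(C,tip+a*k)-[x0,y0])*5).round() for k in (-34,-28,-7,14,29,50)])
cv2.imwrite("pics/c6.png",np.hstack(out))
s=readout.observe();print(s["t"],s["force"],s["torque"],s["finger_force"],s["dq"])
E
```

```text
side [array([240., 263.]), array([233., 252.]), array([210., 216.]), array([186., 179.]), array([169., 151.]), array([144., 112.])]
scene [array([231., 269.]), array([226., 257.]), array([208., 215.]), array([191., 172.]), array([178., 142.]), array([161.,  99.])]
12.0 [-10.48  -1.25   8.61] [0.1  1.19 0.14] 49.919071197509766 [ 0.02 -0.12  0.03 -0.02  0.04 -0.19]
```

View pics/c6.png

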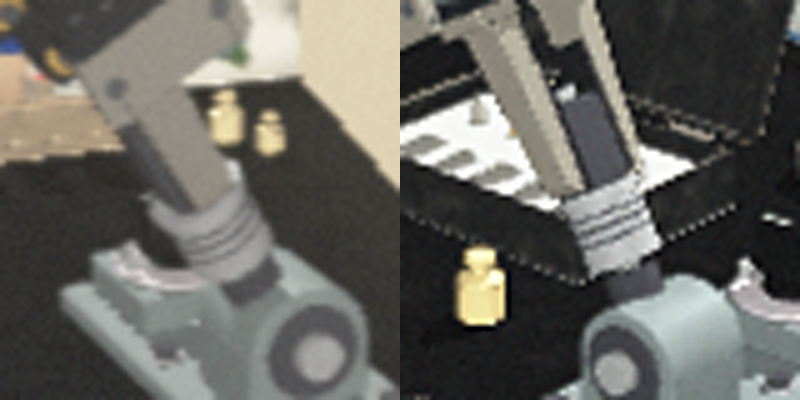

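The coupler mouth sits right down by the boss, consistent with being seated. I'll check its tilt with a projected outline.

```bash
cat > ov.py <<'E'
from h import *
from g import ox
s=readout.observe();R=np.array(s["orientation"]);p=np.array(s["position"])
o=p+R@[ox,0,39.1]
out=[]
def pts(r,h,sq=False):
    t=np.linspace(0,2*np.pi,60) if not sq else np.radians([45,135,225,315,405])
    return [o+R@np.array([r*np.cos(u),r*np.sin(u),-h]) for u in t]
for n in ("side","scene"):
    C=cal(n);im=get_image(n)[:,:,::-1];x0,y0=(proj(C,o-25*R[:,2])-25).astype(int)
    b=cv2.resize(im[y0:y0+50,x0:x0+50],(400,400),interpolation=cv2.INTER_CUBIC)
    v=b.copy()
    for r,h,q in ((18,0,0),(18,32,0),(20,36,0),(18.38,78,1)):
        P=np.array([(proj(C,w)-[x0,y0]+.5)*8 for w in pts(r,h,q)]).astype(np.int32);cv2.polylines(v,[P],False,(0,0,255),1)
    out.append(np.vstack([v[:400],]));out[-1]=cv2.resize(out[-1],(400,400))
cv2.imwrite("pics/c7.png",np.hstack(out))
E
python3 ov.py
```

```text
(no output)
```

View pics/c7.png

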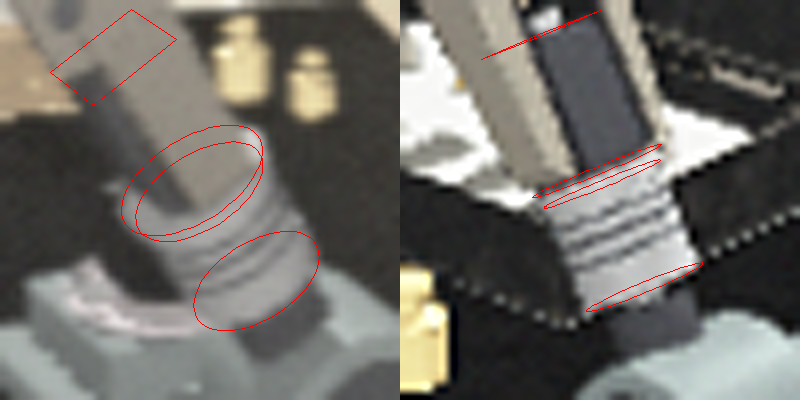

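The projected outline lies on the collar in both views to within about 1 px, so the tilt is only a few degrees at most. Force and travel agree on the nipple being about 8 mm in, so I'm handing in.

```bash
python3 -c "
from workcell import bot, readout, get_image, get_calibration, finish_job
print(finish_job())"
```

```text
the job is handed in; nothing more can be done
None
```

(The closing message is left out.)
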